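# Index the spring stud forward and rock the angle gauge on it to its mark

### The arm

A 6-joint arm with a two-finger parallel gripper is mounted at the origin on the work surface. World frame = base frame: x ahead of the robot, y to its left, z up, the work surface at z = 0. Lengths are in m, angles in rad, forces in N, time in s.
With the tool pointing down it reaches from about 0.375 to 0.925 m from the base axis. Payload 5.7 kg.
Tool frame: the origin (TCP) lies on the mounting face of the last link; the fingertips stand 173 mm ahead of it and the grasp point (between the pads) lies 155 mm ahead of it; z points along the fingers, y is the direction in which the jaws open and shut (so a half turn about z gives the same grasp; the last joint's range is limited). The gripper opens to 85 mm and grips with 20 to 120 N. Pads are 22 mm wide; open, the fingers measure 114 mm over their backs; the gripper's body (76 mm by 85 mm) begins 54 mm behind the grasp point. The pads swing forward as they close: fully open they stand 13 mm farther back than shut.
Start: joints at [-1.242, 0.359, 1.51, -0, 1.272, -0.115], TCP at [0.258, -0.542, 0.405] pointing down, gripper open.
Joint ranges: [-2.97, 2.97], [-1.01, 2.36], [0.21, 2.38], [-0.96, 4.11], [0.2, 2.71], [-2.98, 2.98]. Speed limits (rad/s): [2.39, 2.39, 3.14, 3.14, 3.14, 3.14].

### API

Orientations are given as [roll, pitch, yaw] about the fixed x, y, z axes, in that order (R = Rz(yaw) Ry(pitch) Rx(roll)).
In Python, from workcell import r gives the robot as it stands. The module is installed in compiled form; this text tells all that it offers. Calls block until the motion is done:
- r.move_pose(position, orientation): joint-space move of the TCP to a pose.
- r.servo_line(position, rot=None, speed=0.15): straight line of the TCP; rot=None keeps the orientation; speed is the mean speed in m/s.
- r.move_joints(angles): joint-space move.
- r.move_gripper(opening, effort=None): finger opening in m; effort is the grip in N (None keeps the last); returns when the fingers have stopped.
- r.wait(seconds).
- r.ik(position, orientation): joint angles nearest the present ones, or None.
- r.camera(name): name is "side" or "top" or "wrist"; returns a dict with "color" (384x512x3 uint8, red, green, blue), "z_map" (384x512 float32, m along the optical axis (not along the pixel's ray), 0 where there is no reading), "fx", "fy", "cx", "cy" (pixels), "distortion" ([k1, k2, p1, p2, k3] as OpenCV has them; the pictures are not rectified), "camera_from_world" (4x4, takes a point from world to camera coordinates). Camera axes: x right, y up, looking along -z (the intrinsics and any distortion apply to the point x, -y, -z); pixel columns grow to the right and rows downward; lengths in m; the calibration is good to about 2 mm. A picture is of the moment at which its call begins.
A pose or a line that the arm cannot do raises r.IKError and nothing moves.
- r.sign_off(): hands the job in, once; it reports no verdict.
Trained networks look in a picture, given as the dict that the camera call returned (one of the last four; its "shot" number tells which), for a name from the list of things; names that differ only in an ending like _2 or _b are one class to them, and where a whole thing is asked for, a point or a joint stands for the part that bears it (a point fixed in the world has none). Each returns a list of dicts, best first, with "conf" (0 to 1); they miss things now and then, are a little off and sometimes report something else, mostly with a low value. They report only what shows in the picture. A call takes as long as a camera call. They do not tell look-alikes from the thing itself.
- r.find_in(picture, query): "centre" ([x, y, z] in m, in world coordinates, good to about 4 mm: the middle of the surface that is visible of it).
Readings, each from a call of its own:
- r.current_clock(): time.
- r.current_joint_positions(): joint angles.
- r.current_joint_vel(): joint speeds.
- r.current_tau(): joint torques, N m.
- r.current_position(): TCP position.
- r.current_tcp_rot(): TCP orientation.
- r.current_wrist_force(): force on the tool from outside, world axes, zero at the start.
- r.current_torque(): the same for the moment, N m.
- r.current_finger_gap(): finger opening in m.
Only numpy, scipy, OpenCV 4.12 (cv2) and the standard library are available. Lean on these libraries where they do the work, as an engineer would, in place of code of your own. Each camera call takes 0.05 s, during which the arm holds its last target. There are 200 camera calls.

### The job

Turn the round indexing table, which has an upright handle pin, to its next click, anticlockwise seen from above, so that the spring stud comes to the fixed index block. Then pick up the angle gauge (it has a grip fin on top), set the middle of its foot upright on the stud's uneven crown so that it presses the sprung stud part of the way down, and rock it there sideways in the plane of its dial until the swinging needle settles on the mark. Finish holding it there in the gripper, at rest, needle on the mark and stud still part-way down; leave the other things on the bench alone.

Things in the scene. Friction and masses are not known exactly. Their poses are not given: they have to be found in the camera images.
- indexer: fixed round base of the indexing table, 170 across; origin on the bench under its centre; a small steel index block with a white line stands at its rim on its -x side (its own x), 27 high. The disc on it is 160 across, its top 32 above the bench. The disc carries the stud, the handle pin, a low brass post (18 high) and a square black pad (14 high), all 52 to 62 from the axis
- turn (a joint): angle of the disc in rad, growing anticlockwise seen from above about the vertical axis through the base's centre. Sprung clicks at 0 (start), 1.047 (the next one: the stud then stands on the base's -x side at the index block) and 2.094; the disc pulls itself into the nearest click, halfway between two is the divide. Turning it out of a click takes about 0.37 N m (6 N at the pin)
- handle_grip (a point): point on the axis of the steel handle pin, 22 above the disc's top and 20 below the pin's top; the pin is upright, 14 thick, 42 high above the disc, with a 23 wide collar 4 high at its foot, 62 from the disc's axis. It goes round with the disc
- stud_top (a point): highest point of the spring stud: it is 18 to 22 across, upright, 52 from the disc's axis, in a sleeve 28 across and 20 high; its top stands 50 above the disc's top (82 above the bench) when not pressed. The crown is uneven: a dome of radius 11 with a lump of radius 6 beside it whose top is 2.5 lower and 10 off centre. Moves down as the stud is pressed
- stud (a joint): how far the stud is pressed down, in m: 0 up, 0.014 fully down; a spring of 2.5 N at 0, rising by 0.5 N per mm
- gauge: angle gauge, 0.26 to 0.4 kg: flat steel foot 44 (x) by 84 (y) by 8 high, on it an upright round dial 84 across and 12 thick (its centre 50 above the foot's underside, white face with needle and mark looking to the gauge's own +x), and on top the grip fin, 16 thick (x), 30 wide (y), from 92 to 135 above the foot's underside. Origin at the middle of the foot's underside, z up along the fin
- gauge_foot (a point): the middle of the underside of the gauge's foot (same as the gauge's origin)
- needle (a joint): angle in rad of the weighted needle on the dial, from the dial's own upward direction, about the gauge's own x axis, positive toward the gauge's own -y (anticlockwise as seen facing the dial). Gravity keeps the needle upright, so it reads minus the gauge's tilt about its own x axis; lightly damped, it swings for about 1 s at about 3.4 Hz
- mark (a joint): angle in rad, same direction and zero as the needle, of the small dark steel mark (5 wide) on the dial's rim, 0.20 to 0.45; stays where it is
- needle_tip (a point): tip of the black needle, 32 from the dial's centre, axes of the needle (z along it)
- mark_tip (a point): inner end of the mark, 32 from the dial's centre, axes of the mark (z outward along it)
- screwdriver: bystander: red-handled screwdriver, 160 long, lying; origin at the middle of its underside
- jar: bystander: small green flux jar, 54 across, 52 high; origin under its centre
- spool: bystander: reel of solder, 60 across, 40 high; origin under its centre
- tape: bystander: roll of tape lying flat, 72 across, 20 high; origin under its centre
- pump: bystander: blue solder-sucker lying down, about 200 long, 20 thick; origin under its middle
- toolcan: bystander: cardboard can full of hand tools, 72 across, about 220 high; origin under its centre
Things that resemble listed ones, but are neither listed nor needed, are in the scene too. Leave any pink look-alike of the gauge alone.

How it is judged:
By the outcome, as a careful person would: the job done as asked, in the order asked, and still so for the second after the job is handed in, while the arm keeps its last pose, push and grip.
It also fails if it takes over 54 s, if anything falls off the work surface, if the arm or the gripper's body presses on something with over 40 N, if the wrist force passes 120 N, or if a joint passes its speed limit or range.

## Working session

There is one attempt and no reset: what is moved stays moved. The work goes in short steps, each a Python script; the robot and the scene stay as the last script left them, time stands still between calls to the robot, and variables do not carry over. Pictures are saved under pics/ and viewed, about 8 in all and at most 12, crops included, and the job is handed in when it is done.

```bash
mkdir -p pics
cat > h.py <<'E'
import numpy as np, cv2
from workcell import r
def save(p,name,box=None,k=1):
    im=p["color"][:,:,::-1]
    if box: x0,y0,x1,y1=box; im=im[y0:y1,x0:x1]
    cv2.imwrite("pics/"+name,cv2.resize(im,None,fx=k,fy=k,interpolation=cv2.INTER_CUBIC))
def K(p): return np.array([[p["fx"],0,p["cx"]],[0,p["fy"],p["cy"]],[0,0,1]])
def px2w(p,u,v,z=None):
    """pixel->world using depth, or intersect plane world z"""
    n=cv2.undistortPoints(np.array([[[u,v]]],float),K(p),np.array(p["distortion"],float))[0,0]
    T=np.linalg.inv(np.array(p["camera_from_world"]))
    d=np.array([n[0],-n[1],-1.])
    if z is None:
        return T[:3,:3]@(d*p["z_map"][int(round(v)),int(round(u))])+T[:3,3]
    w=T[:3,:3]@d; return T[:3,3]+w*(z-T[2,3])/w[2]
def w2px(p,X):
    c=np.array(p["camera_from_world"])@np.append(X,1)
    q=np.array([[c[0],-c[1],-c[2]]])
    return cv2.projectPoints(q,np.zeros(3),np.zeros(3),K(p),np.array(p["distortion"],float))[0].ravel()
def cloud(p):
    H,W=p["z_map"].shape; uu,vv=np.meshgrid(np.arange(W),np.arange(H))
    n=cv2.undistortPoints(np.stack([uu,vv],-1).reshape(-1,1,2).astype(float),K(p),np.array(p["distortion"],float))[:,0]
    T=np.linalg.inv(np.array(p["camera_from_world"])); z=p["z_map"].ravel()[:,None]
    X=np.c_[n[:,0],-n[:,1],-np.ones(len(n))]*z@T[:3,:3].T+T[:3,3]
    X[z[:,0]==0]=np.nan
    return X.reshape(H,W,3)
E
python3 - <<'E'
from h import *
np.set_printoptions(precision=3,suppress=True)
for c in ("top","side"):
    p=r.camera(c); save(p,c+"0.png",None,1.5)
    T=np.linalg.inv(p["camera_from_world"]);print(c,T[:3,3],-T[:3,2])
    for q in ("indexer","handle_grip","stud_top","gauge","needle_tip","mark_tip","toolcan"):
        for f in r.find_in(p,q)[:3]: print(q,np.array(f["centre"]),round(f["conf"],2),w2px(p,f["centre"]).astype(int))
print(r.current_clock(),r.current_tcp_rot(),r.current_finger_gap())
E
```

```text
top [0.437 0.029 1.433] [ 0.125 -0.013 -0.992]
indexer [0.536 0.145 0.035] 0.94 [211 213]
handle_grip [0.535 0.148 0.034] 0.74 [210 214]
stud_top [0.505 0.195 0.075] 0.57 [192 223]
stud_top [0.701 0.388 0.091] 0.4 [130 153]
gauge [ 0.534 -0.175  0.007] 0.96 [316 217]
gauge [ 0.658 -0.242  0.056] 0.9 [341 176]
toolcan [0.7   0.389 0.093] 0.92 [129 154]
toolcan [0.504 0.194 0.076] 0.74 [193 223]
side [0.086 0.911 0.667] [ 0.425 -0.755 -0.5  ]
indexer [0.519 0.179 0.036] 0.89 [249 249]
handle_grip [0.525 0.168 0.031] 0.97 [249 248]
stud_top [0.496 0.199 0.071] 0.52 [253 244]
stud_top [ 0.533 -0.169  0.05 ] 0.26 [305 179]
gauge [ 0.529 -0.17   0.049] 0.77 [307 180]
gauge [ 0.651 -0.236  0.049] 0.76 [279 162]
needle_tip [ 0.656 -0.232  0.037] 0.62 [277 166]
needle_tip [0.511 0.335 0.018] 0.37 [214 298]
toolcan [0.683 0.42  0.09 ] 0.67 [115 268]
0.8 [-3.142 -0.     0.444] 0.08544862029143682
```

View pics/top0.png

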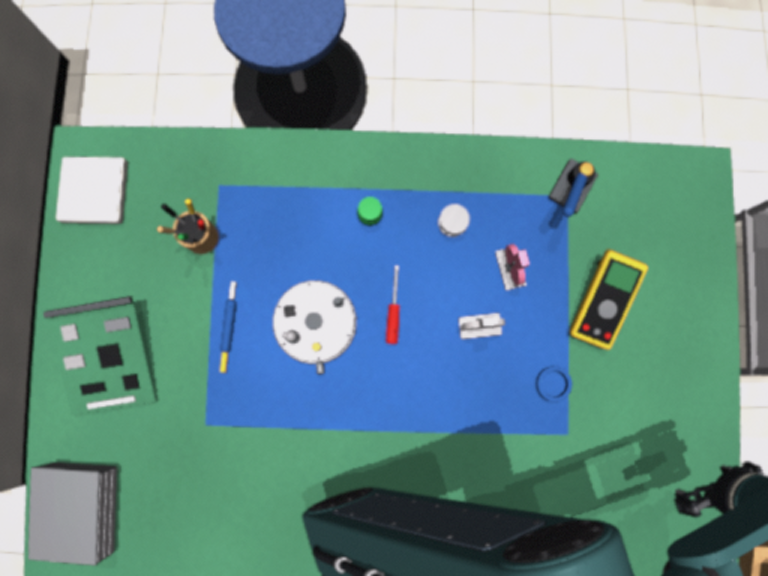

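View pics/side0.png

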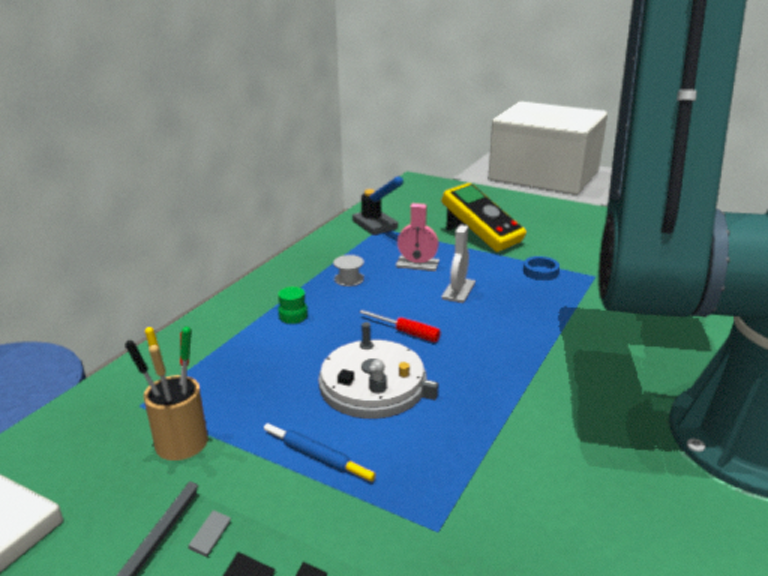

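Top view (1.5x): indexer centre (314,321), block (320,367), pin (338,301), stud (291,337). There are two gauges: the white one at (482,325) and the pink one at (513,265). The white one is the real gauge. Next, close looks with the wrist camera.

Run:
```python
from h import *
np.set_printoptions(precision=3,suppress=True)
r.move_pose([0.50,0.14,0.42],[np.pi,0,2.27-np.pi/2*0])
p=r.camera("wrist"); save(p,"w1.png",None,1.3)
np.savez("w1.npz",**{k:np.array(v) for k,v in p.items()})
T=np.linalg.inv(p["camera_from_world"]);print(T[:3,3],-T[:3,2],p["fx"],r.current_position(),r.current_joint_positions(),r.current_clock())
for q in ("indexer","handle_grip","stud_top"):
    for f in r.find_in(p,q)[:2]: print(q,np.array(f["centre"]),round(f["conf"],2),w2px(p,f["centre"]).astype(int))
X=cloud(p); np.save("w1c.npy",X)
```

```text
[0.457 0.191 0.389] [ 0.169 -0.201 -0.965] 314.86457679297064 [0.5   0.139 0.42 ] [ 0.139  0.228  1.662 -0.     1.252 -0.559] 3.4167
indexer [0.528 0.161 0.031] 0.65 [282 160]
indexer [0.742 0.056 0.015] 0.35 [347 313]
handle_grip [0.531 0.163 0.033] 0.92 [286 161]
stud_top [0.5   0.197 0.08 ] 0.76 [290 123]
```

View pics/w1.png

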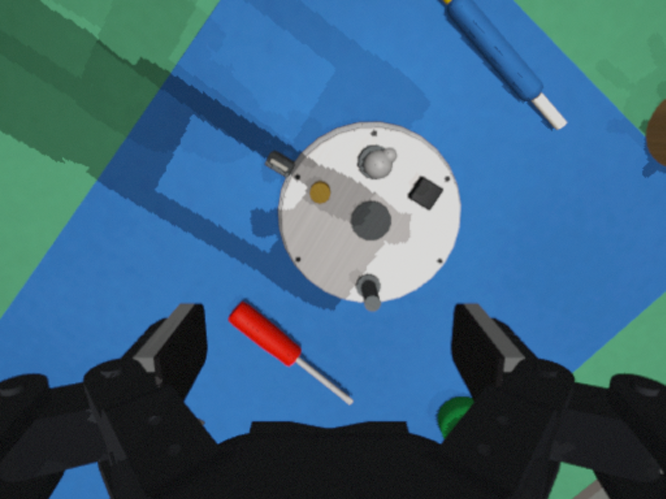

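The wrist view shows the disc centre at about (371,220), pin top (373,304), stud (376,160) and block (281,161), all in 1.3x pixels. I'll fit these from depth.

Run:
```python
from h import *
np.set_printoptions(precision=4,suppress=True)
X=np.load("w1c.npy"); p=dict(np.load("w1.npz"))
z=X[:,:,2]; d=np.hypot(X[:,:,0]-.53,X[:,:,1]-.15)
m=(abs(z-.032)<.006)&(d<.12)
m=cv2.morphologyEx(m.astype(np.uint8),cv2.MORPH_CLOSE,np.ones((15,15)))
c=max(cv2.findContours(m,0,cv2.CHAIN_APPROX_NONE)[0],key=cv2.contourArea)
hull=cv2.convexHull(c)[:,0]
P=np.array([px2w(p,u,v,.032)[:2] for u,v in hull])
(cx,cy),R=cv2.minEnclosingCircle(P.astype(np.float32)*1000); 
A=np.c_[2*P,np.ones(len(P))]; s=np.linalg.lstsq(A,(P**2).sum(1),rcond=None)[0]
C=s[:2]; print("disc",C,np.sqrt(s[2]+C@C),cx,cy,R, "hub",px2w(p,371/1.3,220/1.3,.032))
def polar(n,w): v=w[:2]-C; print(n,w,np.hypot(*v),np.degrees(np.arctan2(v[1],v[0])))
polar("pintop",px2w(p,373/1.3,304/1.3,.074))
polar("stud",px2w(p,375/1.3,162/1.3,.082)); polar("block",px2w(p,279/1.3,159/1.3,.027)); polar("brass",px2w(p,320/1.3,192/1.3,.05)); polar("pad",px2w(p,426/1.3,193/1.3,.046))
for lo,hi in((.06,.09),):
    mm=(z>lo)&(z<hi)&(d<.1)
    n,l,st,ce=cv2.connectedComponentsWithStats(mm.astype(np.uint8))
    for i in range(1,n):
        if st[i,4]>15: q=X[l==i]; t=q[q[:,2]>q[:,2].max()-.004]; polar("blob%d"%st[i,4],np.array([*t[:,:2].mean(0),q[:,2].max()]))
# floor check
print(np.nanmedian(z[(abs(z)<.01)]))
```

```text
disc [0.5292 0.1548] 0.08206668720135979 523.3619384765625 151.88577270507812 91.63075256347656 hub [0.5371 0.155  0.032 ]
pintop [0.5764 0.1066 0.074 ] 0.0673777899073457 -45.56800630145415
stud [0.4991 0.1947 0.082 ] 0.049976966427107944 126.992403984179
block [0.4409 0.1437 0.027 ] 0.088966835528349 -172.88889794174108
brass [0.4848 0.1474 0.05  ] 0.0450736882833511 -170.58966633227297
pad [0.554  0.2034 0.046 ] 0.05464787307044531 63.00674300859373
blob446 [0.5029 0.1964 0.0827] 0.0492565081770471 122.36295542512055
blob181 [0.5745 0.1071 0.0752] 0.06570224315689921 -46.446848100133984
0.00026922110715418834
```

Centre is about (0.536, 0.155) from three consistent cues: pin radius 62, stud radius 54, and pin opposite stud. The pin is at about -50.5°. Next I grip it and swing 60°.

Run:
```python
from h import *
np.set_printoptions(precision=3,suppress=True)
C=np.array([.536,.155]); pin=np.array([.5755,.107]); a0=np.arctan2(*(pin-C)[::-1]); yaw0=a0+np.pi
R=.062
def pos(a,z=.213): return [C[0]+R*np.cos(a),C[1]+R*np.sin(a),z]
r.move_gripper(.05,30)
r.move_pose(pos(a0,.30),[np.pi,0,yaw0])
r.servo_line(pos(a0),speed=.12)
print("F0",r.current_wrist_force(),r.current_clock())
r.move_gripper(0.0,30); print("gap",r.current_finger_gap(),r.current_wrist_force())
for k in range(1,7):
    a=a0+np.radians(10*k); r.servo_line(pos(a),[np.pi,0,yaw0+a-a0],speed=.05)
    print(k,r.current_wrist_force())
r.move_gripper(.05); r.wait(.2)
r.servo_line(pos(a,.33),speed=.2)
p=r.camera("top"); save(p,"t2.png",(130,150,370,290),3)
print(r.current_joint_positions(),r.current_clock())
```

```text
F0 [0.016 0.15  0.947] 5.5167
gap 0.012985035214510249 [-1.917 -0.021  5.875]
1 [-2.26  -3.034  7.948]
2 [-1.771 -2.318  6.981]
3 [-2.578  0.095  6.348]
4 [-3.06   2.371  6.976]
5 [-2.855  2.34   6.807]
6 [-3.017 -1.638  6.984]
[ 0.158  0.46   1.552  0.     1.133 -1.577] 9.5583
```

View pics/t2.png

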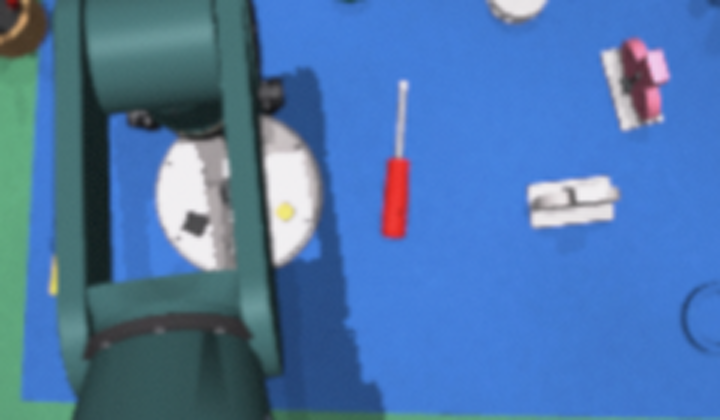

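The disc has turned: the brass post is now at (287,211) in the crop and the pad at (195,222). Next, an oblique look at the white gauge from the robot's side. On the way I'll see which tilts IK allows.

```bash
cat >> h.py <<'E'
from scipy.spatial.transform import Rotation as Ro
def rot(yaw,p=0): return Ro.from_euler("xyz",[np.pi,p,yaw])
def lookpose(G,yaw,t,dist):
    """tool pose putting gauge point G on wrist camera axis; tool tilted by t"""
    R=rot(yaw,t).as_matrix(); look=R@np.array([-np.sin(.265),0,np.cos(.265)])
    return G-dist*look-R@np.array([.067,0,.031])
E
python3 - <<'E'
from h import *
np.set_printoptions(precision=3,suppress=True)
G=np.array([.534,-.172,.05])
ok=[]
for yaw,nm in((np.pi+.12,"robot side"),(-np.pi+.12,"rs"),(.12,"far side")):
  for t in (.7,.6,.5,.4,.3,.2):
    for dist in (.24,.28,.32):
        P=lookpose(G,yaw,t,dist); q=r.ik(P,[np.pi,t,yaw])
        if q is not None: ok.append((nm,t,dist,P,np.array(q)))
for o in ok: print(*o)
E
```

```text
robot side 0.7 0.24 [ 0.369 -0.192  0.254] [-0.927  0.345  2.309  1.439  0.598  2.376]
robot side 0.7 0.28 [ 0.337 -0.196  0.276] [-1.024  0.261  2.33   1.283  0.658  2.464]
robot side 0.7 0.32 [ 0.304 -0.2    0.299] [-1.134  0.174  2.34   1.133  0.742  2.542]
robot side 0.6 0.24 [ 0.39  -0.189  0.269] [-0.831  0.293  2.228  1.136  0.531  2.778]
robot side 0.6 0.28 [ 0.36  -0.193  0.295] [-0.909  0.205  2.243  1.011  0.608  2.853]
robot side 0.6 0.32 [ 0.33  -0.197  0.321] [-0.997  0.117  2.249  0.901  0.704  2.909]
robot side 0.4 0.24 [ 0.436 -0.184  0.294] [-0.663  0.269  2.055  0.517  0.589 -2.755]
robot side 0.4 0.28 [ 0.412 -0.187  0.325] [-0.708  0.186  2.059  0.477  0.675 -2.742]
robot side 0.4 0.32 [ 0.387 -0.19   0.356] [-0.758  0.105  2.055  0.446  0.769 -2.739]
robot side 0.3 0.24 [ 0.461 -0.181  0.302] [-0.593  0.286  1.966  0.311  0.684 -2.505]
robot side 0.3 0.28 [ 0.44  -0.183  0.336] [-0.626  0.209  1.964  0.293  0.767 -2.508]
robot side 0.3 0.32 [ 0.418 -0.186  0.37 ] [-0.662  0.133  1.955  0.279  0.857 -2.515]
robot side 0.2 0.24 [ 0.486 -0.178  0.308] [-0.531  0.31
[... 2219 characters left out ...]
0.161  1.527  1.183]
far side 0.4 0.28 [ 0.656 -0.157  0.325] [-0.291  0.65   1.245 -0.156  1.616  1.182]
far side 0.4 0.32 [ 0.681 -0.154  0.356] [-0.278  0.657  1.15  -0.153  1.705  1.18 ]
far side 0.3 0.24 [ 0.607 -0.163  0.302] [-0.331  0.58   1.428 -0.131  1.407  1.159]
far side 0.3 0.28 [ 0.628 -0.161  0.336] [-0.318  0.573  1.347 -0.126  1.496  1.16 ]
far side 0.3 0.32 [ 0.65  -0.158  0.37 ] [-0.305  0.572  1.26  -0.122  1.584  1.161]
far side 0.2 0.24 [ 0.582 -0.166  0.308] [-0.362  0.515  1.521 -0.096  1.284  1.124]
far side 0.2 0.28 [ 0.6   -0.164  0.344] [-0.349  0.5    1.447 -0.092  1.374  1.128]
far side 0.2 0.32 [ 0.617 -0.162  0.38 ] [-0.337  0.49   1.368 -0.088  1.464  1.131]
```

Run:
```python
import cv2
a=cv2.imread("pics/side0.png")[190:310,380:500]; b=cv2.imread("pics/top0.png")[230:350,440:560]
cv2.imwrite("pics/c0.png",cv2.resize(cv2.hconcat([a,b]),None,fx=3.3,fy=4,interpolation=cv2.INTER_CUBIC))
```

```text
(no output)
```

View pics/c0.png

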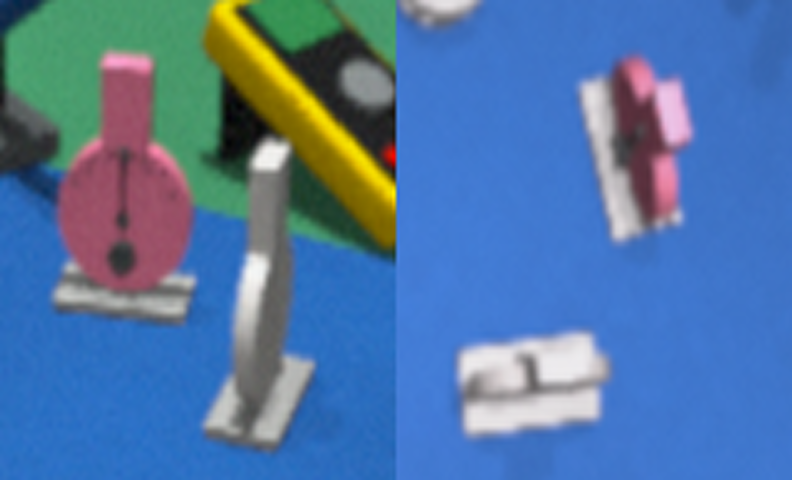

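The pink look-alike (left, at (125,210)) faces the side camera. The white gauge has a grey blank side toward the robot, and in the top view its dark needle strip lies on the +x side. So its face looks away from the robot, and I'll view it from the far side.

Run:
```python
from h import *
np.set_printoptions(precision=4,suppress=True)
G=np.array([.534,-.172,.05])
P=lookpose(G,.12,.6,.30); P[2]=max(P[2],.305)
r.move_pose(P,[np.pi,.6,.12]); r.wait(.3)
p=r.camera("wrist"); np.savez("w3.npz",**{k:np.array(v) for k,v in p.items()}); X=cloud(p)
uv=w2px(p,G); print(uv,r.current_clock())
u,v=uv.astype(int); u=np.clip(u,95,417); v=np.clip(v,95,289); print(u,v)
save(p,"w3.png",(u-95,v-95,u+95,v+95),3.1)
for q in ("gauge","needle_tip","mark_tip"):
    for f in r.find_in(p,q)[:2]: print(q,np.array(f["centre"]),round(f["conf"],2),w2px(p,f["centre"]).astype(int))
```

```text
[253.69   184.1034] 12.2667
253 184
gauge [ 0.6715 -0.2369  0.0742] 0.95 [391  73]
gauge [ 0.5444 -0.1817  0.0634] 0.9 [265 188]
needle_tip [ 0.6561 -0.2422  0.0396] 0.91 [374  67]
needle_tip [ 0.5473 -0.18    0.0344] 0.73 [263 163]
mark_tip [ 0.6607 -0.2361  0.0863] 0.61 [387 100]
```

View pics/w3.png

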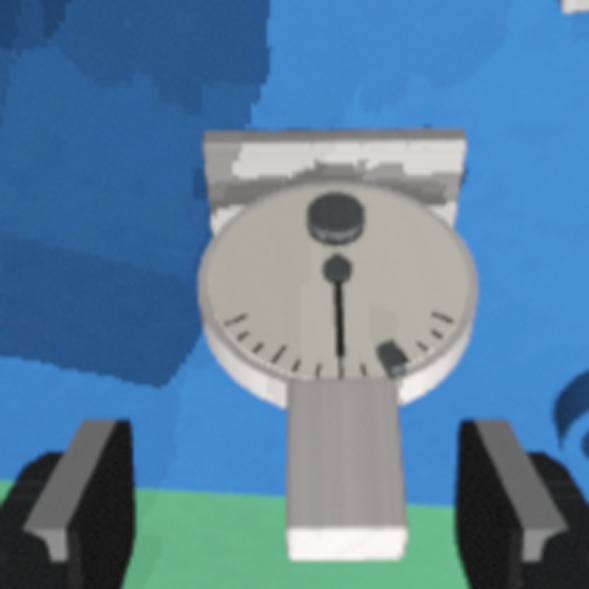

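The white gauge's face is clear in this upside-down view. The pivot is at (337,269), the needle tip at (341,355) and the mark at about (392,357), on the gauge's -y side, so it is positive. Next I solve the pose by PnP and rectify the dial.

Run:
```python
from h import *
np.set_printoptions(precision=4,suppress=True)
p=dict(np.load("w3.npz")); u0,v0=253-95,184-95
o=lambda a:(np.array(a)+.5)/3.1-.5+np.array([u0,v0])
ob=np.array([[.022,.042,0],[.022,-.042,0],[.022,.042,.008],[.022,-.042,.008],[.008,.015,.135],[.008,-.015,.135],[-.008,.015,.135],[-.008,-.015,.135]])
im=o([[205,131],[465,131],[206,143],[464,143],[290,528],[405,526],[291,559],[404,556]])
D=p["distortion"].astype(float)
ok,rv,tv=cv2.solvePnP(ob,im,K(p),D)
print("err px",np.abs(cv2.projectPoints(ob,rv,tv,K(p),D)[0][:,0]-im).max())
S=np.diag([1,-1,-1.]); Rw=p["camera_from_world"][:3,:3]; tw=p["camera_from_world"][:3,3]
Rg=Rw.T@S@cv2.Rodrigues(rv)[0]; tg=Rw.T@(S@tv.ravel()-tw)
print("gauge",tg,"R",Ro.from_matrix(Rg).as_euler("xyz",degrees=True))
out=[]
for xf in (.006,.009):
    n=600; s=.045
    jj,ii=np.meshgrid(np.arange(n),np.arange(n))
    Y=(jj/(n-1)*2-1)*s; Z=.05-(ii/(n-1)*2-1)*s
    q=cv2.projectPoints(np.stack([np.full(Y.size,xf),Y.ravel(),Z.ravel()],-1),rv,tv,K(p),D)[0].reshape(n,n,2).astype(np.float32)
    f=cv2.remap(p["color"][:,:,::-1].copy(),q[:,:,0],q[:,:,1],cv2.INTER_CUBIC)
    for a in (0,.2,.25,.3,.35,.4,.45):
        c=np.array([300-300*np.sin(a)*.035/.045*1.0,300-300*np.cos(a)*.035/.045]); 
        d=np.array([300-300*np.sin(a)*.043/.045,300-300*np.cos(a)*.043/.045])
        cv2.line(f,c.astype(int).tolist(),d.astype(int).tolist(),(0,0,255),1)
    out.append(f[:330,120:480])
cv2.imwrite("pics/dial.png",cv2.hconcat(out))
```

```text
err px 1.1609354752069976
gauge [ 0.5339 -0.1843 -0.0047] R [ 0.201  -0.791   7.0353]
```

View pics/dial.png

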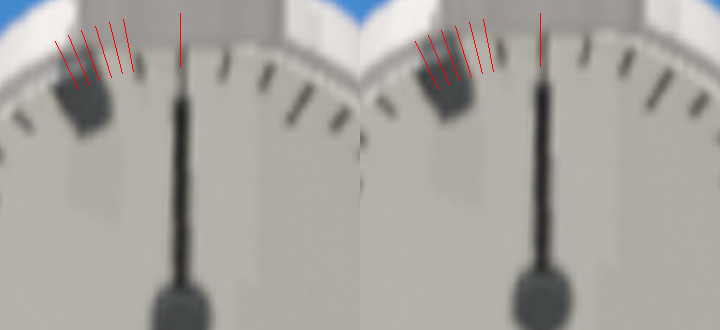

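The mark is at about 0.42 rad: on the plane where its inner end sits at r≈32 mm, it reads 0.41–0.43. Next I locate the fin top by depth from above, check IK for the placement, and grasp if the numbers agree.

Run:
```python
from h import *
np.set_printoptions(precision=4,suppress=True)
yaw=np.radians(97)
r.servo_line([.66,-.15,.40],[np.pi,0,yaw-.5],speed=.3)
r.move_gripper(.06)
r.move_pose([.537,-.20,.41],[np.pi,0,yaw])
p=r.camera("wrist"); X=cloud(p); z=X[:,:,2]
m=(z>.122)&(z<.145)&(abs(X[:,:,0]-.537)<.04)&(abs(X[:,:,1]+.18)<.04)
q=X[m]; print("n",m.sum(),"z",np.median(q[:,2]),"mean",q.mean(0))
vv,uu=np.nonzero(m); rc=cv2.minAreaRect(np.array([px2w(p,u,v,.135)[:2]*1000 for u,v in zip(uu,vv)],np.float32)); print(rc)
for f in r.find_in(p,"gauge")[:2]: print(f["centre"],f["conf"])
print(r.current_clock())
S=np.array([.484,.149,.075])
for ph in (80,95,105,117,130):
    l=[]
    for th in (0,.2,.42,.45):
        yw=np.radians(90+ph); R=Ro.from_euler("z",ph,degrees=True)*Ro.from_euler("x",-th)   # gauge
        Rt=R*Ro.from_euler("z",90,degrees=True)*Ro.from_euler("x",np.pi)
        P=S+R.apply([0,0,.269]); j=r.ik(P,Rt.as_euler("xyz")); l.append(None if j is None else np.round(j,2).tolist())
    print(ph,l)
```

```text
n 774 z 0.13452609816092992 mean [ 0.5379 -0.182   0.1342]
((537.6411743164062, -181.99575805664062), (15.707620620727539, 30.64415740966797), 7.391950607299805)
[0.5352, -0.1753, 0.0407] 0.92
[0.6554, -0.2394, 0.0647] 0.91
14.8167
80 [[0.16, 0.29, 1.78, 0.0, 1.07, -1.23], [0.24, 0.2, 1.96, -0.11, 0.81, -1.09], [0.35, 0.14, 2.14, -0.42, 0.53, -0.71], [0.37, 0.14, 2.17, -0.5, 0.49, -0.62]]
95 [[0.16, 0.29, 1.78, -0.0, 1.07, -1.5], [0.18, 0.18, 1.97, -0.03, 0.79, -1.46], [0.21, 0.11, 2.19, -0.12, 0.43, -1.35], [0.21, 0.1, 2.22, -0.15, 0.38, -1.32]]
105 [[0.16, 0.29, 1.78, -0.0, 1.07, -1.67], [0.14, 0.18, 1.98, 0.03, 0.78, -1.71], [0.1, 0.1, 2.2, 0.16, 0.43, -1.86], [0.09, 0.09, 2.23, 0.2, 0.38, -1.91]]
117 [[0.16, 0.29, 1.78, 0.0, 1.07, -1.88], [0.09, 0.18, 1.98, 0.1, 0.8, -2.01], [-0.02, 0.1, 2.19, 0.41, 0.51, -2.39], [-0.04, 0.1, 2.22, 0.49, 0.47, -2.48]]
130 [[0.16, 0.29, 1.78, 0.0, 1.07, -2.11], [0.05, 0.19, 1.96, 0.16, 0.83, -2.32], [-0.13, 0.13, 2.16, 0.54, 0.63, -2.8], [-0.16, 0.13, 2.19, 0.61, 0.61, -2.89]]
```

The fin matches its spec (15.7 x 30.6 mm, top at 0.1345). I grasp it, lift it, and locate the stud with the top and side cameras while the arm is clear.

Run:
```python
from h import *
np.set_printoptions(precision=4,suppress=True)
for c in("top","side"):
    p=r.camera(c); X=cloud(p); z=X[:,:,2]; d=np.hypot(X[:,:,0]-.536,X[:,:,1]-.155)
    mm=(z>.058)&(z<.095)&(d<.09)
    n,l,st,ce=cv2.connectedComponentsWithStats(mm.astype(np.uint8))
    for i in range(1,n):
        if st[i,4]>3: q=X[l==i]; t=q[q[:,2]>q[:,2].max()-.006]; print(c,st[i,4],t.mean(0),q[:,2].max(),q[:,:2].min(0),q[:,:2].max(0))
    m=(abs(z-.032)<.005)&(d<.1); m=cv2.morphologyEx(m.astype(np.uint8),cv2.MORPH_CLOSE,np.ones((7,7)))
    ct=max(cv2.findContours(m,0,cv2.CHAIN_APPROX_NONE)[0],key=cv2.contourArea)
    P=np.array([px2w(p,float(u),float(v),.032)[:2]*1000 for u,v in ct[:,0]],np.float32)
    print(" disc",cv2.minEnclosingCircle(P), cv2.fitEllipse(cv2.convexHull(P)))
    for f in r.find_in(p,"stud_top")[:2]: print(f["centre"],f["conf"])
r.servo_line([.5376,-.182,.32],[np.pi,0,np.radians(97.4)],speed=.2)
r.servo_line([.5376,-.182,.269],speed=.1)
r.move_gripper(0,80); print("gap",r.current_finger_gap(),r.current_wrist_force())
r.servo_line([.5376,-.182,.40],speed=.15); r.wait(.3)
print("gap",r.current_finger_gap(),"F",r.current_wrist_force(),r.current_torque(),r.current_clock())
p=r.camera("wrist"); save(p,"w5.png"); np.savez("w5.npz",**{k:np.array(v) for k,v in p.items()})
```

```text
top 23 [0.5975 0.1612 0.0743] 0.07834753845778097 [0.5907 0.1556] [0.6027 0.1697]
top 53 [0.4842 0.1453 0.0805] 0.08433907514271688 [0.4714 0.1356] [0.495  0.1557]
 disc ((527.3508911132812, 152.0341339111328), 88.35430145263672) ((531.9312744140625, 151.99903869628906), (155.56712341308594, 172.5477294921875), 97.21244049072266)
[0.483, 0.1461, 0.0752] 0.49
[0.7579, 0.0523, 0.0528] 0.43
side 42 [0.595  0.1679 0.0705] 0.07311487976289888 [0.5893 0.1576] [0.6012 0.1739]
side 84 [0.4812 0.1522 0.0762] 0.07959994673092385 [0.4698 0.1422] [0.4929 0.1612]
 disc ((524.7923583984375, 158.91168212890625), 86.72360229492188) ((528.6932983398438, 160.79396057128906), (157.6443328857422, 165.52073669433594), 101.01515197753906)
[0.478, 0.1544, 0.0711] 0.47
gap 0.01501037777643494 [-0.5658  1.2078  5.1732]
gap 0.015192399678779426 F [-0.7174  0.2838 -3.9615] [ 0.0119 -0.0352  0.0328] 18.075
```

The gauge is held (gap 15 mm, about 4 N weight). Stud is at roughly (0.4835, 0.1485): the pin-stud distance is 0.114 as expected, and it sits on the block side. Next I check where the lump points, carry the gauge over with its face at azimuth 105° toward the side camera, and lower it.

```bash
cat >> h.py <<'E'
PH=105
def place(S,z,th,ph=PH,L=.269):
    R=Ro.from_euler("z",ph,degrees=True)*Ro.from_euler("x",-th)
    Rt=R*Ro.from_euler("z",90,degrees=True)*Ro.from_euler("x",np.pi)
    return (np.array([S[0],S[1],z])+R.apply([0,0,L])).tolist(),Rt.as_euler("xyz").tolist()
S=np.array([.4835,.1485])
E
python3 - <<'E'
from h import *
np.set_printoptions(precision=3,suppress=True)
w=dict(np.load("w1.npz"))
v=px2w(w,391/1.3,154/1.3,.079)-px2w(w,375/1.3,163/1.3,.082); print("lump az now",np.degrees(np.arctan2(v[1],v[0]))+60,np.hypot(*v[:2]))
r.move_pose(*place(S,.131,0)); 
P,q=place(S,.090,0); r.servo_line(P,q,speed=.1); r.wait(.3)
print("hover F",r.current_wrist_force(),r.current_torque())
for z in (.083,.080,.077):
    P,q=place(S,z,0); r.servo_line(P,q,speed=.03); r.wait(.2); print(z,r.current_position(),"F",r.current_wrist_force(),r.current_torque())
p=r.camera("side"); np.savez("s6.npz",**{k:np.array(v) for k,v in p.items()})
u,v=w2px(p,[S[0],S[1],.11]).astype(int); print(u,v,r.current_clock())
save(p,"s6.png",(u-60,v-55,u+60,v+55),5)
E
```

```text
lump az now 127.73493845946847 0.013567066087737256
hover F [-0.272 -0.045 -3.499] [-0.021  0.065  0.048]
0.083 [0.483 0.149 0.352] F [ 1.358  0.042 -3.954] [0.008 0.041 0.027]
0.08 [0.484 0.148 0.349] F [-0.768  0.114 -0.238] [-0.026  0.115 -0.005]
0.077 [0.484 0.149 0.346] F [-0.246  0.639  1.493] [0.034 0.147 0.032]
269 220 21.7833
```

View pics/s6.png

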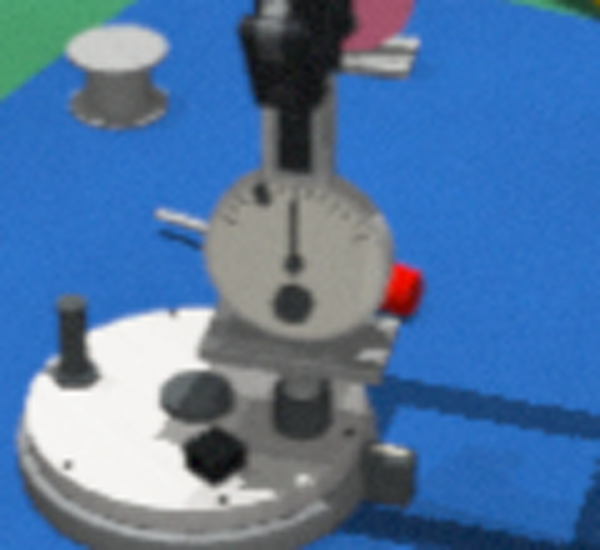

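The force rise matches the spring: +3.5 N at 2 mm and +5.2 N at 5 mm. The foot sits centred on the stud, which is at (302,385). The needle is upright at (293,225) and the mark is to its left at (261,192). Now I rock to 0.42 rad and look.

Run:
```python
from h import *
np.set_printoptions(precision=3,suppress=True)
for th in (.1,.2,.3,.42):
    P,q=place(S,.077,th); r.servo_line(P,q,speed=.05); print(th,"F",r.current_wrist_force(),r.current_torque())
r.wait(1.5)
print(r.current_position(),r.current_wrist_force(),r.current_finger_gap(),r.current_clock())
p=r.camera("side"); np.savez("s7.npz",**{k:np.array(v) for k,v in p.items()})
save(p,"s7.png",(209,165,329,275),5)
for q in ("needle_tip","mark_tip"):
    for f in r.find_in(p,q)[:2]: print(q,np.array(f["centre"]),round(f["conf"],2),(w2px(p,f["centre"])-[209,165])*5)
# rectified dial from FK pose
R=Ro.from_euler("z",PH,degrees=True)*Ro.from_euler("x",-.42)
n=600;s=.046;jj,ii=np.meshgrid(np.arange(n),np.arange(n));Y=(jj/(n-1)*2-1)*s;Z=.05-(ii/(n-1)*2-1)*s
out=[]
for xf in (.009,):
    W=R.apply(np.stack([np.full(Y.size,xf),Y.ravel(),Z.ravel()],-1))+[S[0],S[1],.077]
    c=W@p["camera_from_world"][:3,:3].T+p["camera_from_world"][:3,3]
    q=cv2.projectPoints(c*[1,-1,-1],np.zeros(3),np.zeros(3),K(p),np.array(p["distortion"],float))[0].reshape(n,n,2).astype(np.float32)
    out.append(cv2.remap(p["color"][:,:,::-1].copy(),q[:,:,0],q[:,:,1],cv2.INTER_CUBIC))
cv2.imwrite("pics/rect7.png",cv2.resize(out[0],(550,550)))
a=cv2.imread("pics/s7.png")[:, 100:500]; cv2.imwrite("pics/both7.png",cv2.resize(cv2.hconcat([a,cv2.resize(out[0],(550,550))]),None,fx=.84,fy=.84))
```

```text
0.1 F [0.151 0.384 1.334] [ 0.016  0.152 -0.049]
0.2 F [-1.348 -0.308  1.59 ] [-0.032  0.224 -0.001]
0.3 F [-0.829  0.049  1.165] [-0.067  0.341 -0.018]
0.42 F [-2.449 -1.805  3.428] [-0.15   0.544 -0.026]
[0.378 0.12  0.323] [-2.352 -0.655  1.711] 0.015293635339271154 26.15
needle_tip [ 0.655 -0.232  0.037] 0.59 [343.508   8.3  ]
```

View pics/both7.png

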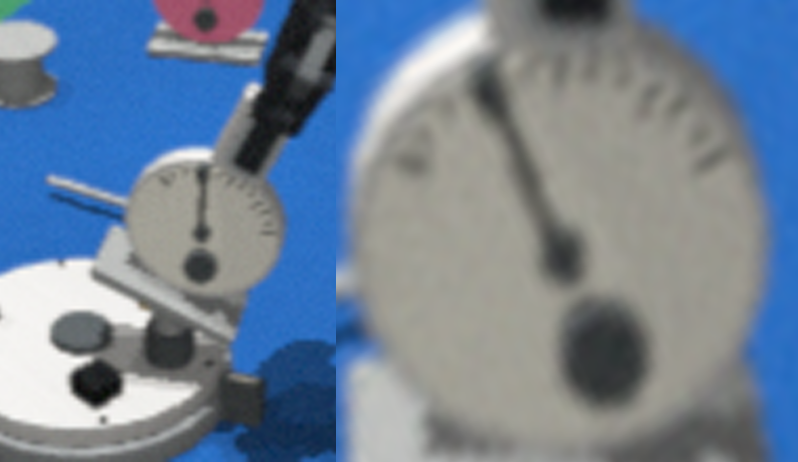

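The needle appears to lie on the mark: its line from (563,258) through (500,100) meets the mark at (488,80). I'll put a number on the residual. The needle is vertical in the world, so protrusion parallax runs along it.

Run:
```python
from h import *
np.set_printoptions(precision=3,suppress=True)
def analyse(p,R,t,th_guess,xs,tag):
  g=cv2.cvtColor(p["color"],cv2.COLOR_RGB2GRAY).astype(np.float32)
  for xf in xs:
    rr=np.linspace(.004,.042,39); aa=np.linspace(-.3,.9,241); A,B=np.meshgrid(aa,rr)
    W=R.apply(np.stack([np.full(A.size,xf),-B.ravel()*np.sin(A.ravel()),.05+B.ravel()*np.cos(A.ravel())],-1))+t
    c=W@p["camera_from_world"][:3,:3].T+p["camera_from_world"][:3,3]
    q=cv2.projectPoints(c*[1,-1,-1],np.zeros(3),np.zeros(3),K(p),np.array(p["distortion"],float))[0].reshape(*A.shape,2).astype(np.float32)
    f=cv2.remap(g,q[:,:,0],q[:,:,1],cv2.INTER_CUBIC)
    def cen(a0,hw,r0,r1):
        s=(abs(aa-a0)<hw); o=[]
        for k in np.nonzero((rr>=r0)&(rr<=r1))[0]:
            w=f[k,s]; w=np.clip(np.percentile(w,70)-w-10,0,None); o.append((w@aa[s]/w.sum()) if w.sum()>30 else np.nan)
        return np.array(o)
    n=cen(th_guess,.2,.012,.027); m=cen(.42,.16,.030,.039)
    print(tag,xf,"needle",n[::3],"mark",m)
a=dict(np.load("w3.npz"))
# gauge pose at w3: from fin-top depth fit, standing on bench
analyse(a,Ro.from_euler("z",7.2,degrees=True),np.array([.5376-.001,-.183,0]),0,(.008,.010),"w3")
s6=dict(np.load("s6.npz")); analyse(s6,Ro.from_euler("z",PH,degrees=True),np.array([*S,.077]),0,(.009,),"s6")
s7=dict(np.load("s7.npz"));analyse(s7,Ro.from_euler("z",PH,degrees=True)*Ro.from_euler("x",-.42),np.array([*S,.077]),.42,(.006,.009),"s7")
# raw image, s7: dark centroid per row
g=255-cv2.cvtColor(s7["color"],cv2.COLOR_RGB2GRAY).astype(float)
for v in range(203,224):
    row=g[v,262:286]; w=np.clip(row-np.median(row)-12,0,None); w[abs(np.arange(24)-14)>6]=0
    print(v,np.round(262+(w@np.arange(24))/max(w.sum(),1e-6),2),int(w.sum()),end=" | ")
```

```text
w3 0.008 needle [0.061 0.051 0.036 0.037 0.028] mark [0.47  0.464 0.461 0.462 0.464 0.463 0.461 0.453 0.424]
w3 0.01 needle [0.045 0.045 0.034 0.029 0.026] mark [0.456 0.445 0.438 0.435 0.435 0.438 0.438 0.438 0.433]
s6 0.009 needle [0.135 0.131 0.128 0.129 0.126] mark [0.518 0.518 0.516 0.517 0.517 0.515 0.513 0.51  0.505]
s7 0.006 needle [0.554 0.553 0.548 0.542 0.538] mark [0.512 0.511 0.506 0.498 0.49  0.478   nan 0.303 0.313]
s7 0.009 needle [0.542 0.537 0.534 0.525 0.52 ] mark [0.501 0.502 0.502 0.499 0.493 0.485 0.476 0.451   nan]
203 281.17 69 | 204 277.65 51 | 205 276.77 145 | 206 276.77 160 | 207 276.83 139 | 208 276.82 109 | 209 276.84 74 | 210 276.89 75 | 211 276.86 78 | 212 276.72 93 | 213 276.67 103 | 214 276.66 100 | 215 276.41 82 | 216 276.45 78 | 217 276.45 85 | 218 276.5 137 | 219 276.66 239 | 220 276.54 316 | 221 276.46 256 | 222 276.52 124 | 223 276.41 19 |
```

The estimates bracket 0.42: the raw rows put the mark at 276.8 px and the needle at 276.85 px. The residual is within about ±0.02 rad and its sign differs between methods. The stud load is about 5.2 N, or roughly 5.5 mm down. I'm handing in.

Run:
```python
from h import *
print(np.abs(r.current_joint_vel()).max(),r.current_wrist_force(),r.current_clock()); r.sign_off()
```

```text
0.010923725089024618 [-3.58224073 -0.17537587  2.02471628] 26.3
the job is handed in; nothing more can be done
```

I've handed in the job at 26.3 s. The table is on its next click, and the gripper is holding the white gauge still on the stud, with the needle on the mark.

- **Table:** I gripped the handle pin, turned the disc 60° anticlockwise and let go. Afterwards the camera depth put the stud at about (0.484, 0.149), at the index block, and 0.114 m from the pin, as the sizes given require.
- **Gauge:** I took the white one by its fin and left the pink look-alike alone. I set its foot on the stud upright, then rocked it by 0.42 rad.
- **Stud:** The vertical load at the last check was about 5.5 N above the hover reading. By the spring figures that is about 6 mm down of 14.
- **Needle:** In the last side picture the needle lies on the mark, within about 0.02 rad.

**Disagreements:**
- The estimates of the mark's angle ran from 0.39 to 0.43 rad. They did not agree on which side of the mark the small leftover error falls.
- The needle detector did not find this gauge's needle in the last picture, only the pink one's, so I measured the needle from the image pixels.
- The top and side cameras differed by up to about 7 mm on the stud's position, and I used a value between them. In the picture the foot looked centred on the stud.

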